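# Fetch the orange welding horn from the tool carousel

### The arm

A 6-joint arm with a two-finger parallel gripper is mounted at the origin on the work surface. World frame = base frame: x ahead of the robot, y to its left, z up, the work surface at z = 0. Lengths are in m, angles in rad, forces in N, time in s.
With the tool pointing down it reaches from about 0.425 to 0.95 m from the base axis. Payload 3.5 kg.
Tool frame: the origin (TCP) lies between the finger pads; the fingertips stand 22 mm ahead of it and the grasp point (between the pads) lies 3 mm ahead of it (ctrl.nose_length is the z of the fingertips in the tool frame, in m); z points along the fingers, y is the line along which they close (so a half turn about z gives the same grasp; the last joint's range is limited). The gripper opens to 85 mm and grips with 20 to 120 N. Pads are 22 mm wide; open, the fingers measure 114 mm over their backs; the gripper's body (76 mm by 85 mm) begins 54 mm behind the grasp point. The pads swing forward as they close: fully open they stand 13 mm farther back than shut.
Start: joints at [1.151, 0.286, 1.577, -0, 1.279, -0.15], TCP at [0.18, 0.651, 0.213] pointing down, gripper open.
Joint ranges: [-2.77, 2.77], [-0.9, 2.22], [0.21, 2.48], [-1.53, 4.67], [0.24, 2.81], [-2.84, 2.84]. Speed limits (rad/s): [2.79, 2.79, 3.14, 3.14, 3.14, 3.14].

### API

Orientations are given as a unit quaternion [x, y, z, w].
In Python, from plant import ctrl gives the robot as it stands. The module is installed in compiled form; this text tells all that it offers.
- The arm moves only by the tool send_rows, never from a script. Its argument "rows" is text: rows parted by semicolons, each of 7 numbers parted by spaces: the turn, a rotation vector about the tool's x, y, z in degrees, then the shift along the tool's x, y, z in mm, then the opening, from -1 (shut) to 1 (fully open). A call has 1 to 8 rows; each row is the pose to reach, as a shift and turn from the pose commanded when the call began, along the tool's axes at that moment; what a row does not reach only later rows make up. A row lasts 1/8 s, in which the tool goes at most 62.5 mm and 10.7 degrees, less where a joint would pass 70% of its speed; a pose out of reach is approached as far as the arm can. A call with a gripper value outside its range is refused whole. The fingers move at their own pace and stop on an object; "grip_force" is the grip in N (left out, the last holds). Time passes only in rows, so rows that repeat a pose let the fingers close. It gives the time, the measured TCP pose, the force, the opening and the grip force at its end, in the units of the state.
- ctrl.get_state(): the state, without advancing time (a new reading comes with each control period).
- ctrl.read_camera(name): name is "scene" or "top"; returns a dict with "color" (384x512x3 uint8, red, green, blue), "fx", "fy", "cx", "cy" (pixels), "extrinsics" (4x4, takes a point from world to camera coordinates). Camera axes: x right, y down, z forward; pixel columns grow to the right and rows downward; lengths in m; the calibration is good to about 2 mm. A picture is of the moment at which its call begins. There is no depth.
- ctrl.sign_off(): hands the job in; it is judged then, once.
Trained networks look in a picture, given as the dict that the camera call returned (one of the last four; its "shot" number tells which), for a name from the list of things; names that differ only in an ending like _2 or _b are one class to them, and where a whole thing is asked for, a point or a joint stands for the part that bears it (a point fixed in the world has none). Each returns a list of dicts, best first, with "p" (0 to 1); they miss things now and then, are a little off and sometimes report something else, mostly with a low value. They report only what shows in the picture. A call takes as long as a camera call.
- ctrl.look_for(picture, target): "position" ([x, y, z] in m, in the coordinates of the camera as it stood for that picture, good to about 4 mm: the middle of the surface that is visible of it).
The state is a dict: "time": time; "qpos": joint angles; "dq": joint speeds; "joint_efforts": joint torques, N m; "eef_pos": TCP position; "tcp_rot": TCP orientation; "contact_force": force on the tool from outside, world axes, zero at the start; "wrist_torque": the same for the moment, N m; "opening": opening from 0.0 (shut) to 1.0 (fully open); "finger_force": force on a finger pad.
Only numpy, scipy, OpenCV 4.12 (cv2) and the standard library are available. Lean on these libraries where they do the work, as an engineer would, in place of code of your own. Each camera call takes 0.05 s, during which the arm holds its last target. There are 200 camera calls.

### The job

Turn the tool carousel until the welding horn with the orange bands hangs in line with the yellow pointer on the stand's foot, leaving it hanging there for a moment with your hand off it. Then lift that horn up and off its fork at the pointer and stand it upright on the floor of the shallow green tray, setting it down on its end before letting go. Leave the other two horns hanging on the carousel, and do not tip the orange horn over or disturb the white carton.

Things in the scene. Friction and masses are not known exactly. Their poses are not given: they have to be found in the camera images.
- stand: Fixed grey stand: foot of 100 mm radius, column of 20 mm radius. Origin on the carousel's axis at bench height. A flat yellow pointer, 8 mm thick, lies on the bench along its -x axis (the front, roughly towards the robot), tip 206 mm from the axis. A horn is in line when its axis is within 12 mm to either side of the pointer's line, on the pointer's side.
- carousel: Round aluminium plate, 150 mm radius, 12 mm thick; turns about the vertical either way without end stops; friction 0.15 N m (about 1.2 N at a post) keeps it where it is left. Origin on its axis at the plate's underside, 108 mm above the bench (top face at 120 mm). Angles are counter-clockwise from its +x: forks at 60, 180, 300 degrees, push posts at 0, 120, 240. Hub cap 12 mm high.
- fork0 (a point): The fork at 180 degrees (the others are alike): where a horn's axis hangs, 108 mm from the carousel's axis, at the plate's top face. A slot 42 mm wide from 86 mm radius out through the rim, with lips 8 mm high beside it, 130 to 136 mm out. A horn must rise over 8 mm to go outwards, or 85 mm to clear the plate straight up (130 mm to pass over posts and other horns, tops at 170 and 175 mm).
- post0 (a point): Centre of the top of a black push post on the carousel's rim: 16 mm diameter, standing 50 mm above the plate (top 170 mm above the bench), 125 mm from the axis, at 0 degrees in the carousel's frame. Push it sideways to turn the carousel.
- post1 (a point): Centre of the top of a black push post on the carousel's rim: 16 mm diameter, standing 50 mm above the plate (top 170 mm above the bench), 125 mm from the axis, at 120 degrees in the carousel's frame. Push it sideways to turn the carousel.
- post2 (a point): Centre of the top of a black push post on the carousel's rim: 16 mm diameter, standing 50 mm above the plate (top 170 mm above the bench), 125 mm from the axis, at 240 degrees in the carousel's frame. Push it sideways to turn the carousel.
- horn_orange: The marked aluminium horn with orange stripes and orange top, 130 mm tall, 0.36 kg +-25 %. Origin: centre of its flat underside; z along its axis. From below: body 36 mm diameter to 75 mm, collar 56 mm to 85 mm, neck 32 mm to 130 mm (grip here). Hangs by the collar in any one of the forks: origin 45 mm above the bench, axis 108 mm (+-4) from the carousel's axis.
- horn_blue: Bystander: aluminium horn with blue stripes and blue top, 130 mm tall, 0.36 kg +-25 %. Origin: centre of its flat underside; z along its axis. From below: body 36 mm diameter to 75 mm, collar 56 mm to 85 mm, neck 32 mm to 130 mm (grip here). Hangs by the collar in any one of the forks: origin 45 mm above the bench, axis 108 mm (+-4) from the carousel's axis.
- horn_green: Bystander: aluminium horn with green stripes and green top, 130 mm tall, 0.36 kg +-25 %. Origin: centre of its flat underside; z along its axis. From below: body 36 mm diameter to 75 mm, collar 56 mm to 85 mm, neck 32 mm to 130 mm (grip here). Hangs by the collar in any one of the forks: origin 45 mm above the bench, axis 108 mm (+-4) from the carousel's axis.
- tray_in (a point): Centre of the inner floor of the green tray, 5 mm above the bench. The tray is fixed, 160 x 160 mm outside, 150 x 150 mm inside, walls 5 mm thick, rim 40 mm above the bench; axes along its sides, z up.
- carton: Bystander: plain white paper carton 110 x 180 x 75 mm (x, y, z), loose on the bench; origin at the centre of its underside.

How it is judged:
By the outcome, as a careful person would: the job done as asked, in the order asked, and still so for the second after the job is handed in, with the robot touching nothing.
It also fails if it takes over 64 s, if anything falls off the work surface, if the arm or the gripper's body presses on something with over 40 N, if the wrist force passes 120 N, or if a joint passes its speed limit or range.

## Working session

There is one attempt and no reset: what is moved stays moved. The work goes in short steps, Python scripts to look and compute and a tool call to move; the robot and the scene stay as the last step left them, time stands still between calls to the robot, and variables do not carry over. Pictures are saved under pics/ and viewed, at most 10 in all, crops included, and the job is handed in when it is done.

Besides the shell and the picture viewer there is one more tool, called by a JSON object that holds its "op" and its "data". send_rows: Moves the arm, as the interface text tells. Its arguments: {"type":"object","properties":{"rows":{"type":"string"},"grip_force":{"type":"number"}},"required":["rows"]}

```bash
mkdir -p pics
cat > h.py <<'E'
import numpy as np, cv2
from plant import ctrl
from scipy.spatial.transform import Rotation as R
def toworld(pic,p):
    E=np.array(pic["extrinsics"]);return (np.linalg.inv(E)@np.r_[p,1])[:3]
def pix2plane(pic,u,v,z):
    E=np.linalg.inv(np.array(pic["extrinsics"]));d=E[:3,:3]@np.array([(u-pic["cx"])/pic["fx"],(v-pic["cy"])/pic["fy"],1]);o=E[:3,3]
    return o+d*(z-o[2])/d[2]
def proj(pic,P):
    c=np.array(pic["extrinsics"])@np.r_[P,1];return c[0]/c[2]*pic["fx"]+pic["cx"],c[1]/c[2]*pic["fy"]+pic["cy"]
def save(pic,n): cv2.imwrite(f"pics/{n}.png",pic["color"][:,:,::-1])
def find(pic,names,k=2):
    for n in names:
        for r in ctrl.look_for(pic,n)[:k]:
            w=toworld(pic,r["position"]);print(n,round(r["p"],2),w.round(3),np.round(proj(pic,w)))
E
python3 - <<'E'
from h import *
s=ctrl.get_state();print(s["time"],s["eef_pos"],s["tcp_rot"],R.from_quat(s["tcp_rot"]).as_matrix().round(3).tolist(),s["opening"],ctrl.nose_length)
N=["stand","carousel","fork0","post0","post1","post2","horn_orange","horn_blue","horn_green","tray_in","carton"]
for c in("top","scene"):
    p=ctrl.read_camera(c);save(p,c+"0");print(c);find(p,N)
p=[cv2.imread(f"pics/{c}0.png") for c in("top","scene")]
cv2.imwrite("pics/a.png",cv2.resize(np.vstack(p),(800*512//800,768)) [:600*2])
E
```

```text
0.0 [0.1795709  0.64992423 0.21199041] [ 1.34504388e-01  9.90912225e-01 -1.18280614e-03 -3.63830617e-04] [[-0.964, 0.267, -0.001], [0.267, 0.964, -0.002], [0.0, -0.002, -1.0]] 1.0020297276948 0.022
top
stand 0.45 [0.424 0.181 0.01 ] [203. 263.]
carousel 0.72 [0.593 0.167 0.122] [208. 191.]
fork0 0.64 [0.597 0.166 0.119] [209. 189.]
post0 0.85 [0.6   0.163 0.119] [210. 189.]
post1 0.85 [0.6   0.163 0.119] [210. 189.]
post2 0.85 [0.6   0.163 0.119] [210. 189.]
horn_orange 0.83 [0.694 0.15  0.143] [217. 149.]
horn_blue 0.76 [0.531 0.075 0.128] [244. 217.]
horn_green 0.6 [0.549 0.255 0.139] [169. 205.]
tray_in 0.76 [ 0.489 -0.338  0.005] [399. 249.]
carton 0.62 [0.445 0.378 0.073] [121. 249.]
carton 0.15 [0.694 0.149 0.141] [218. 149.]
scene
stand 0.87 [0.637 0.097 0.009] [276. 223.]
stand 0.46 [0.444 0.397 0.071] [272. 136.]
carousel 0.73 [0.613 0.144 0.118] [280. 181.]
fork0 0.88 [0.617 0.142 0.118] [281. 182.]
post0 0.93 [0.618 0.142 0.118] [281. 182.]
post1 0.93 [0.618 0.142 0.118] [281. 182.]
post2 0.93 [0.618 0.142 0.118] [281. 182.]
horn_orange 0.74 [0.613 0.14  0.114] [279. 183.]
horn_orange 0.63 [0.71  0.139 0.135] [312. 190.]
horn_blue 0.9 [0.546 0.065 0.135] [243. 183.]
horn_green 0.55 [0.568 0.246 0.14 ] [284. 151.]
tray_in 0.74 [ 0.488 -0.337  0.008] [120. 313.]
carton 0.65 [0.44  0.396 0.074] [272. 135.]
```

View pics/top0.png

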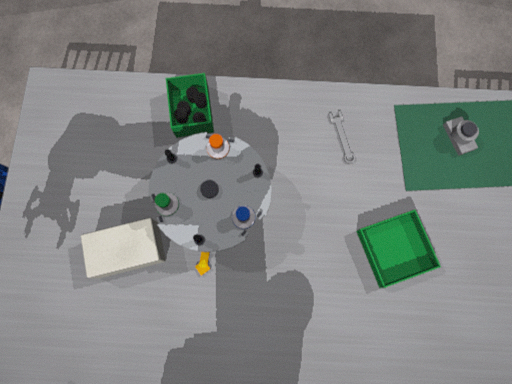

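View pics/scene0.png

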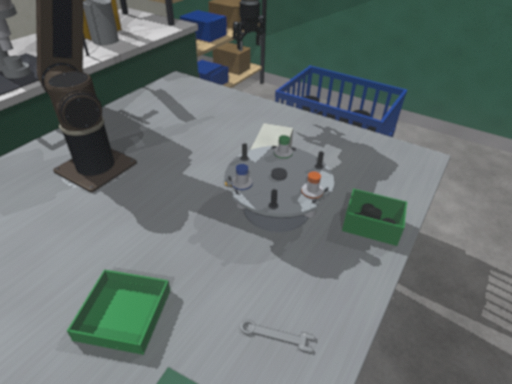

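The top view shows the hub at about (209,189) and the orange horn on the far side at (217,143). The yellow pointer is near (203,263) and the shallow tray at (398,248). I'll refine these by colour.

```bash
cat >> h.py <<'E'
def blob(pic,kind,near,r,z,S=100):
    c=cv2.cvtColor(pic["color"],cv2.COLOR_RGB2HSV).astype(int);H,Sa,V=c[...,0],c[...,1],c[...,2]
    m={"orange":(H<14)&(Sa>150),"yellow":(H>18)&(H<32)&(Sa>150)&(V>120),"blue":(H>105)&(H<130)&(Sa>S),"green":(H>50)&(H<80)&(Sa>S),"black":V<55}[kind]
    yy,xx=np.mgrid[:384,:512];m=m&(np.hypot(xx-near[0],yy-near[1])<r)
    u,v=xx[m].mean(),yy[m].mean();return pix2plane(pic,u,v,z),(u,v,m.sum())
E
python3 - <<'E'
from h import *
p=ctrl.read_camera("top")
o=pix2plane(p,0,0,0);print("cam",np.linalg.inv(np.array(p["extrinsics"]))[:3,3].round(3),p["fx"])
hub,i=blob(p,"black",(209,189),12,.132);print("hub",hub.round(4),i)
for k,n,z,q in(("orange","o",.175,(217,143)),("blue","b",.175,(243,214)),("green","g",.175,(162,201)),("black","pA",.165,(199,239)),("black","pB",.165,(258,170)),("black","pC",.165,(170,156)),("yellow","ptr",.008,(203,263))):
    w,i=blob(p,k,q,11 if k!="yellow" else 18,z);d=w-hub;print(n,w.round(4),np.round(i,1),"r",np.hypot(d[0],d[1]).round(4),"ang",np.degrees(np.arctan2(d[1],d[0])).round(1))
w,i=blob(p,"green",(398,248),60,.02);print("tray",w,i)
c=cv2.resize(p["color"][125:285,135:295],(800,800),interpolation=cv2.INTER_CUBIC)[:,:,::-1];cv2.imwrite("pics/c.png",cv2.resize(c,(600,600)))
E
```

```text
cam [0.378 0.036 1.012] 375.55675010081285
hub [0.5895 0.1608 0.132 ] (np.float64(210.0857142857143), np.float64(191.25714285714287), np.int64(35))
o [0.7035 0.151  0.175 ] [215.8 140.4  56. ] r 0.1144 ang -4.9
b [0.5315 0.0778 0.175 ] [242.3 213.4 160. ] r 0.1013 ang -125.0
g [0.553  0.2625 0.175 ] [162. 200. 168.] r 0.1081 ang 109.8
pA [0.4694 0.1737 0.165 ] [198.3 239.1  72. ] r 0.1208 ang 173.8
pB [0.6369 0.0497 0.165 ] [257.1 170.7  77. ] r 0.1208 ang -66.9
pC [0.6619 0.2577 0.165 ] [170.  156.2  87. ] r 0.121 ang 53.3
ptr [0.4239 0.1816 0.008 ] [202.9 263.1 209. ] r 0.1669 ang 172.8
tray [ 0.48736242 -0.32940596  0.02      ] (np.float64(397.8632861048968), np.float64(248.55381556052697), np.int64(4023))
```

View pics/c.png

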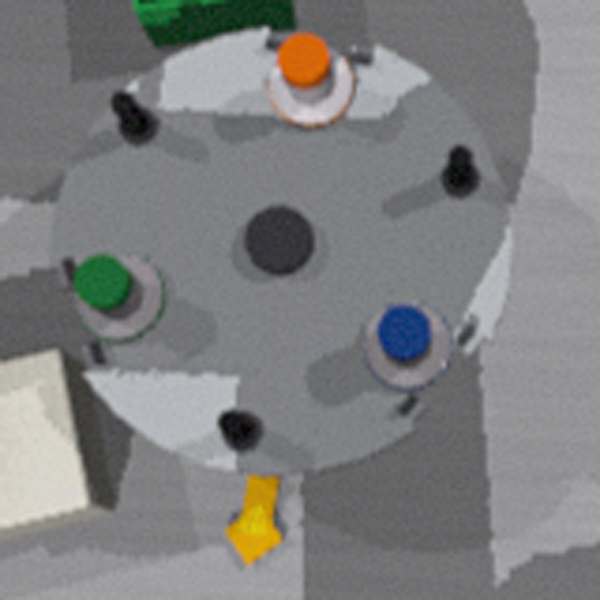

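```bash
cat >> h.py <<'E'
from scipy.optimize import least_squares
def cpx(x,y): return 135+x*160/600,125+y*160/600
def fit(pic,pts):  # pts: list (u,v,z,r,angle offset from orange)
    W=np.array([pix2plane(pic,u,v,z)[:2] for u,v,z,_,_ in pts])
    def f(q): return np.concatenate([[q[0]+r*np.cos(q[2]+np.radians(a)),q[1]+r*np.sin(q[2]+np.radians(a))]-w for (_,_,_,r,a),w in zip(pts,W)])
    return min((least_squares(f,[.6,.16,t]) for t in (0,2,4)),key=lambda s:s.cost)
E
python3 - <<'E'
from h import *
p=ctrl.read_camera("top")
pts=[(*cpx(304,59),.175,.108,0),(*cpx(404,332),.175,.108,240),(*cpx(103,282),.175,.108,120),(*cpx(228,424),.170,.125,180),(*cpx(460,155),.170,.125,300),(*cpx(122,102),.17,.125,60),(*cpx(280,240),.132,0,0)]
s=fit(p,pts);print(s.x[:2].round(4),np.degrees(s.x[2]).round(2));print((s.fun.reshape(-1,2)*1000).round(1).tolist())
C=s.x[:2]
tip=pix2plane(p,*cpx(249,566),.008)[:2];d=tip-C;print("tip",tip,np.hypot(*d),np.degrees(np.arctan2(d[1],d[0])))
y,_=blob(p,"yellow",(203,263),18,.008);d=y[:2]-C;print("yel",np.degrees(np.arctan2(d[1],d[0])))
th=s.x[2]
for a in(180,300,60): print(a,(C+.125*np.array([np.cos(th+np.radians(a)),np.sin(th+np.radians(a))])).round(4))
E
```

```text
[0.5955 0.1631] -6.59
[[0.1, 0.3], [-0.1, -0.4], [0.1, 0.9], [0.5, -1.3], [-1.1, -0.5], [0.2, 0.2], [0.4, 0.8]]
tip [0.39054898 0.18281776] 0.20586401957528108 174.50250195457497
yel 173.83507952057022
180 [0.4713 0.1774]
300 [0.6451 0.0484]
60 [0.67   0.2635]
```

The fit closes to about 1 mm. The axis is at (0.5955, 0.163), orange at -6.6° and the pointer at 174.3° (tip at 206 mm, as specified). I'll grip the post at 53.4° and walk it 181° counter-clockwise.

{"op": "send_rows", "data": {"rows": "0 0 -8 -20 -8 -40 0.2;0 0 -15.5 -80 -34 -40 0.2;0 0 -15.5 -140 -59 -40 0;0 0 -15.5 -200 -84 -40 0;0 0 -15.5 -260 -109 -40 0;0 0 -15.5 -320 -134 -40 0;0 0 -15.5 -380 -159 -40 0;0 0 -15.5 -440 -184 -40 0", "grip_force": 20}}

```text
time: 2.3
eef_pos: [0.5423, 0.3656, 0.2537]
tcp_rot: [-0.0, 1.0, 0.0, 0.0]
contact_force: [0.9, 0.7, 0.1]
opening: 0.501
finger_force: 0.0
```

Run:
```python
from h import *
s=ctrl.get_state();print(s["time"],s["eef_pos"].round(4) if hasattr(s["eef_pos"],'round') else s["eef_pos"],R.from_quat(s["tcp_rot"]).as_matrix().round(3).tolist(),s["opening"],s["qpos"])
```

```text
2.3 [0.5423 0.3656 0.2537] [[-1.0, -0.001, 0.001], [-0.001, 1.0, 0.0], [-0.001, 0.0, -1.0]] 0.5006360429924983 [ 4.38220577e-01  2.13231603e-01  1.59074535e+00  1.94191027e-04
  1.33690713e+00 -1.13329379e+00]
```

{"op": "send_rows", "data": {"rows": "0 0 0 -40 -32 0 0;0 0 0 -80 -64 0 0;0 0 0 -115 -91 0 0;0 0 0 -115 -91 0 0;0 0 0 -115 -91 0 0"}}

```text
time: 2.92
eef_pos: [0.6556, 0.2763, 0.2532]
tcp_rot: [-0.0, 1.0, 0.0, -0.0]
contact_force: [-0.2, -0.4, -0.7]
opening: 0.501
finger_force: 0.0
```

Run:
```python
from h import *
p=ctrl.read_camera("top");save(p,"t1");q=ctrl.get_state()["eef_pos"];print(q,(np.array([.670,.2635,.158])-q)*1000)
```

```text
[0.65518825 0.27682963 0.25337843] [ 14.8117512  -13.3296293  -95.37843029]
```

{"op": "send_rows", "data": {"rows": "0 0 0 -15 -13 10 0;0 0 0 -15 -13 35 0;0 0 0 -15 -13 65 0;0 0 0 -15 -13 93 0;0 0 0 -15 -13 93 0;0 0 0 -15 -13 93 -1;0 0 0 -15 -13 93 -1;0 0 0 -15 -13 93 -1"}}

```text
time: 3.98
eef_pos: [0.6716, 0.2633, 0.1621]
tcp_rot: [-0.0, 1.0, 0.0, 0.001]
contact_force: [1.0, -0.7, -1.1]
opening: 0.002
finger_force: 0.0
```

{"op": "send_rows", "data": {"rows": "0 0 0 0 0 0 -1;0 0 0 0 0 0 -1"}}

```text
time: 4.22
eef_pos: [0.6709, 0.2631, 0.1607]
tcp_rot: [-0.0, 1.0, 0.0, 0.0]
contact_force: [0.1, -0.2, 0.5]
opening: 0.005
finger_force: 0.0
```

Run:
```python
from h import *
p=ctrl.read_camera("top");q=ctrl.get_state()["eef_pos"];C=np.array([.5955,.1631]);d=q[:2]-C;a0=np.degrees(np.arctan2(d[1],d[0]));print(q,np.hypot(*d),a0)
o,_=blob(p,"orange",(217,140),20,.175);d2=o[:2]-C;print(o,np.hypot(*d2),np.degrees(np.arctan2(d2[1],d2[0])))
r=np.hypot(*d)
for k,a in enumerate(np.arange(0,185,7.5)):
    t=np.radians(a0+a);n=C+r*np.array([np.cos(t),np.sin(t)])-q[:2]; print(k,a,np.round([-n[0]*1000,n[1]*1000],0))
```

```text
[0.67090807 0.26309949 0.16052082] 0.1252448634221916 52.98061964827872
[0.70349179 0.151546   0.175     ] 0.10860810687358378 -6.106822718266275
0 0.0 [-0.  0.]
1 7.5 [14.  9.]
2 15.0 [28. 16.]
3 22.5 [44. 21.]
4 30.0 [60. 24.]
5 37.5 [76. 25.]
6 45.0 [93. 24.]
7 52.5 [109.  21.]
8 60.0 [124.  15.]
9 67.5 [139.   8.]
10 75.0 [152.  -1.]
11 82.5 [165. -12.]
12 90.0 [175. -25.]
13 97.5 [184. -38.]
14 105.0 [192. -53.]
15 112.5 [197. -69.]
16 120.0 [200. -85.]
17 127.5 [ 201. -101.]
18 135.0 [ 199. -117.]
19 142.5 [ 196. -133.]
20 150.0 [ 191. -149.]
21 157.5 [ 183. -164.]
22 165.0 [ 174. -177.]
23 172.5 [ 163. -189.]
24 180.0 [ 151. -200.]
```

Run:
```python
from h import *
p=ctrl.read_camera("scene");c=cv2.resize(p["color"][115:235,200:360],(800,600),interpolation=cv2.INTER_CUBIC);cv2.imwrite("pics/s2.png",c[:,:,::-1])
for P in([.67,.2635,.17],[.67,.2635,.12],[.5955,.1631,.132]): print([(round((a-b)*5)) for a,b in zip(proj(p,P),(200,115))])
```

```text
[600, 181]
[589, 253]
[390, 281]
```

View pics/s2.png

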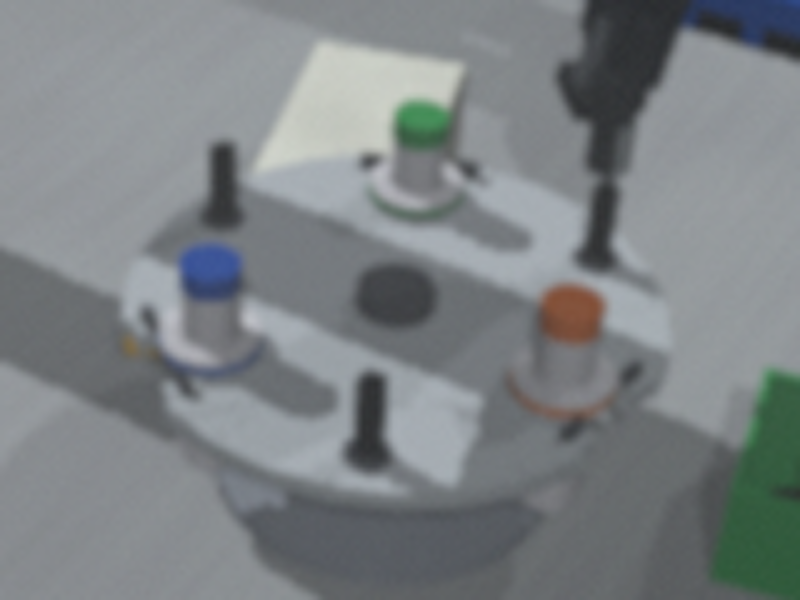

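The scene crop shows the fingers shut at (610,170), just behind or above the post top at (603,182), so they missed it. I'll check from above.

Run:
```python
from h import *
p=ctrl.read_camera("scene");u,v=200+610/5,115+175/5
print("cam",np.linalg.inv(np.array(p["extrinsics"]))[:3,3])
for z in(.1385,.16,.175,.19): print(pix2plane(p,u,v,z).round(3))
s=ctrl.get_state();print(s["eef_pos"],s["qpos"],s["contact_force"])
p=ctrl.read_camera("top");c=cv2.resize(p["color"][95:245,120:320],(800,600),interpolation=cv2.INTER_CUBIC);cv2.imwrite("pics/t2.png",c[:,:,::-1])
for P in([.67,.2635,.17],[.67,.2635,.12],[.671,.263,.1385],[.671,.263,.16]): print([(round((a-b)*4)) for a,b in zip(proj(p,P),(120,95))])
```

```text
cam [ 0.97457269 -0.57054826  0.75801817]
[0.656 0.317 0.138]
[0.667 0.286 0.16 ]
[0.675 0.265 0.175]
[0.682 0.243 0.19 ]
[0.67087304 0.26308433 0.16039475] [ 2.33237279e-01  4.25853107e-01  1.49584661e+00  1.23168880e-05
  1.21996872e+00 -1.33829123e+00] [-0.69173455 -0.54279672  1.56693975]
[190, 228]
[209, 256]
[203, 245]
[195, 233]
```

View pics/t2.png

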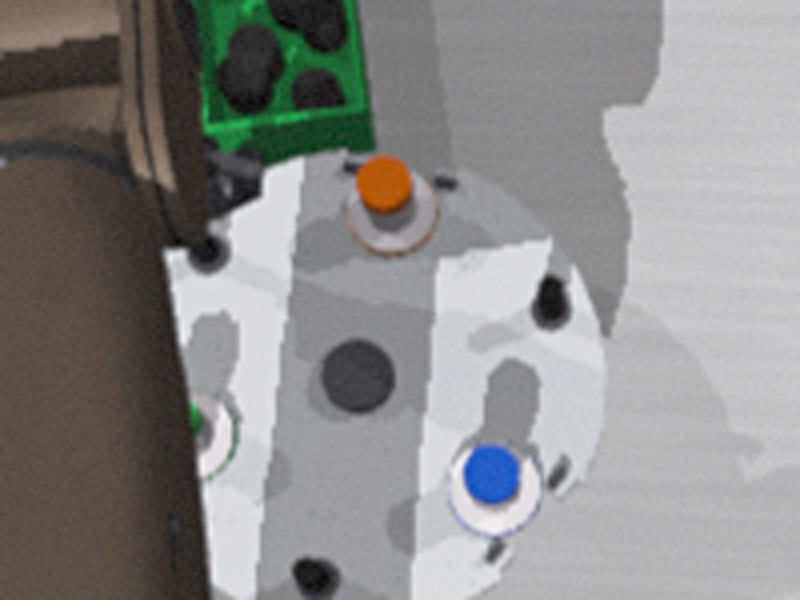

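The top view is blocked by the arm. The scene view suggests the tips sit about 35 mm higher than the reading implies. I'll raise the hand clear of the carousel and check the tips against the projection.

{"op": "send_rows", "data": {"rows": "0 0 0 0 0 -35 -1;0 0 0 0 0 -70 -1;0 0 0 0 -40 -70 -1;0 0 0 0 -100 -70 -1;0 0 0 0 -160 -70 -1;0 0 0 0 -220 -70 -1;0 0 0 0 -280 -70 -1;0 0 0 0 -280 -70 -1"}}

```text
time: 5.42
eef_pos: [0.671, -0.0214, 0.2304]
tcp_rot: [0.003, 1.0, -0.0, -0.0]
contact_force: [-0.2, 0.8, -0.5]
opening: 0.002
finger_force: 0.0
```

Run:
```python
from h import *
p=ctrl.read_camera("scene");s=ctrl.get_state();q=np.array(s["eef_pos"]);print(q,s["contact_force"],s["opening"],s["dq"])
t=q-[0,0,.022];a=proj(p,t);u0,v0=int(a[0])-50,int(a[1])-50
c=p["color"][v0:v0+75,u0:u0+100].copy();c=cv2.resize(c,(800,600),interpolation=cv2.INTER_CUBIC)
for P,col in((t,(255,0,0)),(q,(0,255,0))):
    b=proj(p,P);cv2.circle(c,(int((b[0]-u0)*8),int((b[1]-v0)*8)),6,col,2)
cv2.imwrite("pics/s3.png",c[:,:,::-1])
```

```text
[ 0.671039   -0.01893883  0.23037121] [0.69187906 0.04840064 0.286502  ] 0.0005900474798728269 [ 0.05260985 -0.00097196  0.00377006  0.01222864  0.00299724  0.00262469]
```

View pics/s3.png

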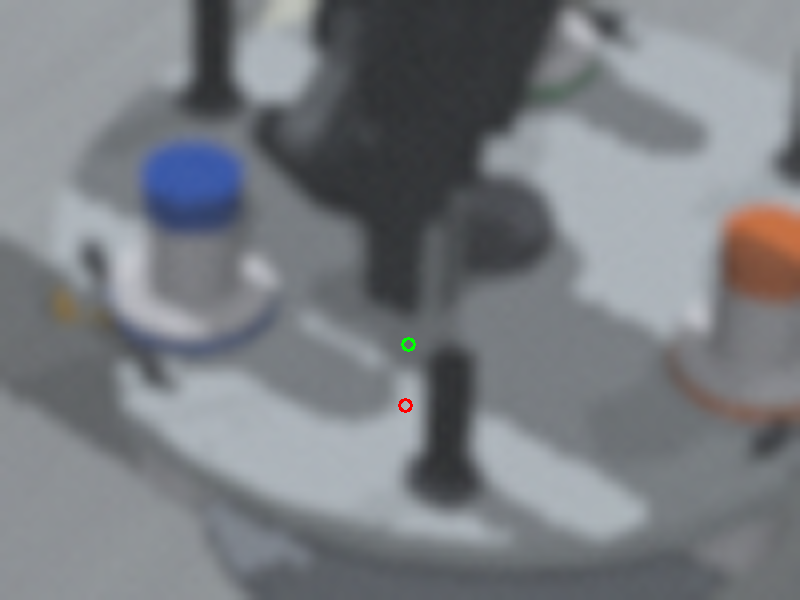

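The fingertips show at crop (415,330) but project to (405,405), an offset of about 33 mm up or back along the ray. The top camera should resolve which.

Run:
```python
from h import *
p=ctrl.read_camera("top");s=ctrl.get_state();q=np.array(s["eef_pos"]);print(q)
t=q-[0,0,.022];a=proj(p,t);u0,v0=int(a[0])-50,int(a[1])-45
c=p["color"][v0:v0+75,u0:u0+100].copy();c=cv2.resize(c,(800,600),interpolation=cv2.INTER_CUBIC)
c=cv2.convertScaleAbs(c,alpha=1.6,beta=10)
for P,col in((t,(255,0,0)),(q,(0,255,0)),(q+[0,0,.015],(255,0,255))):
    b=proj(p,P);cv2.circle(c,(int((b[0]-u0)*8),int((b[1]-v0)*8)),6,col,2)
cv2.imwrite("pics/t3.png",c[:,:,::-1]);print(u0,v0)
p=ctrl.read_camera("scene")
for uv in((440,345),(395,310)):
  a=proj(p,t);u=int(a[0])-50+uv[0]/8;v=int(a[1])-50+uv[1]/8
  for z in(.208,.24): print(uv,z,pix2plane(p,u,v,z).round(3))
```

```text
[ 0.67105657 -0.0173509   0.23036383]
237 107
(440, 345) 0.208 [0.668 0.011 0.208]
(440, 345) 0.24 [ 0.685 -0.023  0.24 ]
(395, 310) 0.208 [0.649 0.017 0.208]
(395, 310) 0.24 [ 0.668 -0.017  0.24 ]
```

View pics/t3.png

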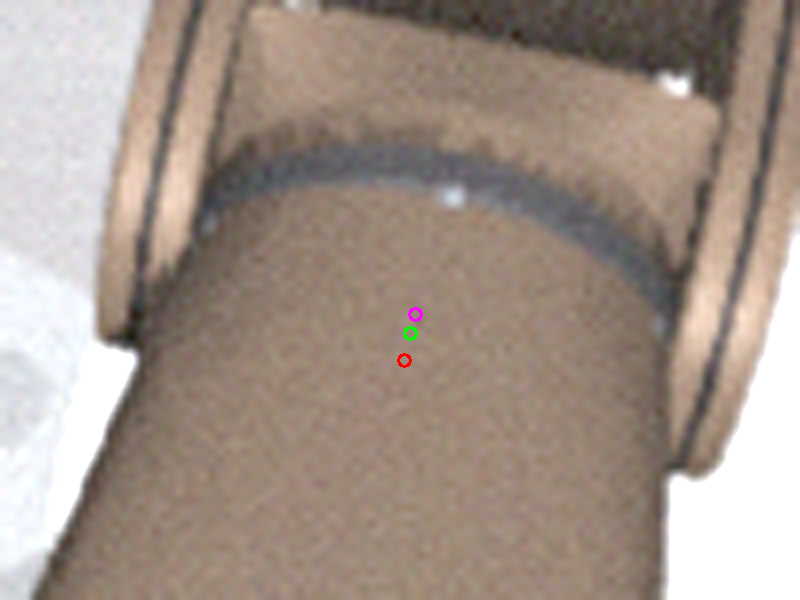

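The rays fit the TCP's x and y only if the tips are about 30 mm higher than the readings imply. A touch on the bare bench will settle it.

{"op": "send_rows", "data": {"rows": "0 0 0 0 -50 0 -1;0 0 0 0 -90 0 -1;0 0 0 0 -90 50 -1;0 0 0 0 -90 100 -1;0 0 0 0 -90 150 -1;0 0 0 0 -90 190 -1;0 0 0 0 -90 200 -1;0 0 0 0 -90 200 -1"}}

```text
time: 6.58
eef_pos: [0.6716, -0.1057, 0.0307]
tcp_rot: [-0.001, 1.0, 0.0, -0.0]
contact_force: [-0.6, 0.4, 0.0]
opening: -0.0
finger_force: 0.0
```

{"op": "send_rows", "data": {"rows": "0 0 0 0 0 3 -1;0 0 0 0 0 5 -1;0 0 0 0 0 7 -1;0 0 0 0 0 9 -1"}}

```text
time: 7.08
eef_pos: [0.6713, -0.1071, 0.0217]
tcp_rot: [-0.0, 1.0, -0.0, 0.0]
contact_force: [-0.2, -0.0, 0.1]
opening: 0.003
finger_force: 0.0
```

{"op": "send_rows", "data": {"rows": "0 0 0 0 0 2 -1;0 0 0 0 0 4 -1;0 0 0 0 0 5 -1"}}

```text
time: 7.45
eef_pos: [0.671, -0.1069, 0.0161]
tcp_rot: [-0.0, 1.0, 0.0, -0.0]
contact_force: [0.9, -0.2, -0.2]
opening: 0.001
finger_force: 0.0
```

Run:
```python
from h import *
p=ctrl.read_camera("scene");s=ctrl.get_state();q=np.array(s["eef_pos"]);print(q,s["contact_force"])
t=q-[0,0,.022];a=proj(p,t);u0,v0=int(a[0])-50,int(a[1])-50
c=p["color"][v0:v0+75,u0:u0+100].copy();c=cv2.resize(c,(800,600),interpolation=cv2.INTER_CUBIC)
for P,col in((t,(255,0,0)),(q,(0,255,0))):
    b=proj(p,P);cv2.circle(c,(int((b[0]-u0)*8),int((b[1]-v0)*8)),6,col,2)
cv2.imwrite("pics/s4.png",c[:,:,::-1])
```

```text
[ 0.67099954 -0.1068908   0.01604055] [ 0.34972887 -0.5315572  -0.15381346]
```

View pics/s4.png

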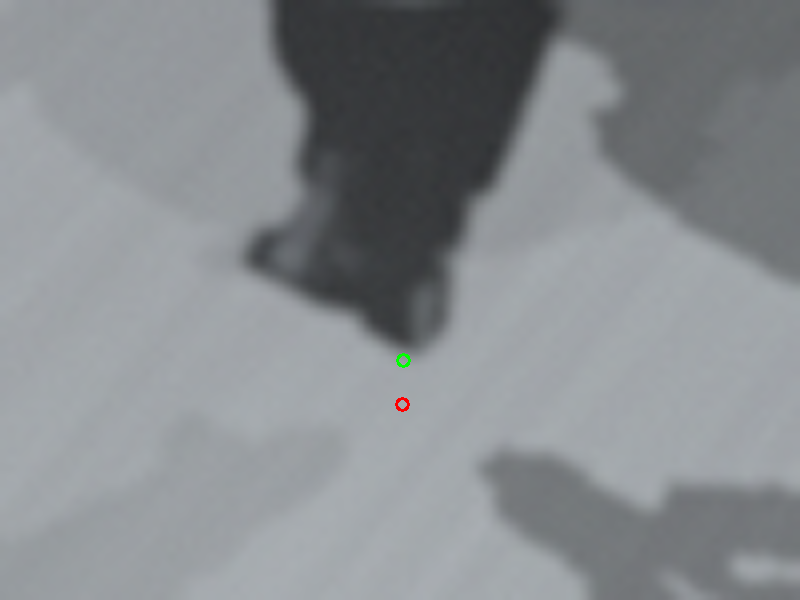

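No contact even at TCP 16 mm, and the tips still appear above the bench. I'll keep lowering in small steps.

{"op": "send_rows", "data": {"rows": "0 0 0 0 0 2 -1;0 0 0 0 0 4 -1;0 0 0 0 0 6 -1;0 0 0 0 0 8 -1"}}

```text
time: 8.0
eef_pos: [0.6712, -0.1069, 0.0083]
tcp_rot: [-0.0, 1.0, -0.0, -0.0]
contact_force: [0.4, 0.2, -0.3]
opening: 0.002
finger_force: 0.0
```

{"op": "send_rows", "data": {"rows": "0 0 0 0 0 2 -1;0 0 0 0 0 4 -1;0 0 0 0 0 6 -1;0 0 0 0 0 8 -1"}}

```text
time: 8.5
eef_pos: [0.6712, -0.1069, 0.0003]
tcp_rot: [-0.0, 1.0, 0.0, 0.0]
contact_force: [-0.2, -0.1, -0.1]
opening: 0.002
finger_force: 0.0
```

{"op": "send_rows", "data": {"rows": "0 0 0 0 0 2 -1;0 0 0 0 0 3 -1"}}

```text
time: 8.75
eef_pos: [0.6711, -0.1069, -0.0028]
tcp_rot: [-0.0, 1.0, 0.0, -0.0]
contact_force: [0.7, -0.3, -0.2]
opening: 0.002
finger_force: 0.0
```

{"op": "send_rows", "data": {"rows": "0 0 0 0 0 2 -1;0 0 0 0 0 3 -1"}}

```text
time: 9.0
eef_pos: [0.6711, -0.1069, -0.0057]
tcp_rot: [-0.0, 1.0, 0.0, -0.0]
contact_force: [-0.1, -0.3, -0.0]
opening: 0.001
finger_force: 0.0
```

{"op": "send_rows", "data": {"rows": "0 0 0 0 0 2 -1;0 0 0 0 0 3 -1"}}

```text
time: 9.25
eef_pos: [0.6711, -0.1069, -0.0088]
tcp_rot: [-0.0, 1.0, 0.0, -0.0]
contact_force: [0.0, 0.3, -0.8]
opening: -0.0
finger_force: 0.0
```

{"op": "send_rows", "data": {"rows": "0 0 0 0 0 2 -1;0 0 0 0 0 2 -1"}}

```text
time: 9.5
eef_pos: [0.671, -0.1069, -0.0109]
tcp_rot: [-0.0, 1.0, 0.0, -0.0]
contact_force: [-0.2, 0.2, -0.2]
opening: -0.003
finger_force: 0.0
```

{"op": "send_rows", "data": {"rows": "0 0 0 0 0 1 -1;0 0 0 0 0 2 -1;0 0 0 0 0 2 -1"}}

```text
time: 9.88
eef_pos: [0.6711, -0.1069, -0.0127]
tcp_rot: [-0.0, 1.0, 0.0, -0.0]
contact_force: [0.5, -0.1, -0.2]
opening: -0.003
finger_force: 0.0
```

{"op": "send_rows", "data": {"rows": "0 0 0 0 0 1 -1;0 0 0 0 0 2 -1;0 0 0 0 0 2 -1"}}

```text
time: 10.25
eef_pos: [0.6711, -0.1069, -0.0147]
tcp_rot: [-0.0, 1.0, 0.0, -0.0]
contact_force: [0.6, 0.5, 0.2]
opening: -0.001
finger_force: 0.0
```

Run:
```python
from h import *
p=ctrl.read_camera("scene");s=ctrl.get_state();q=np.array(s["eef_pos"]);print(q,s["contact_force"],s["qpos"],s["opening"],s["wrist_torque"])
t=q.copy();a=proj(p,t);u0,v0=int(a[0])-50,int(a[1])-50
c=p["color"][v0:v0+75,u0:u0+100].copy();c=cv2.resize(c,(800,600),interpolation=cv2.INTER_CUBIC)
c=cv2.convertScaleAbs(c,alpha=1.7,beta=10)
b=proj(p,[q[0],q[1],0]);cv2.circle(c,(int((b[0]-u0)*8),int((b[1]-v0)*8)),6,(255,0,0),2)
cv2.imwrite("pics/s5.png",c[:,:,::-1])
```

```text
[ 0.67116199 -0.10687652 -0.01464749] [1.03325916 0.18797014 0.60729122] [-3.06942413e-01  5.48874818e-01  1.67827161e+00  3.39087963e-05
  9.14513362e-01 -1.87853796e+00] 0.0006438224558577061 [ 0.01756175 -0.00141562  0.00986543]
```

View pics/s5.png

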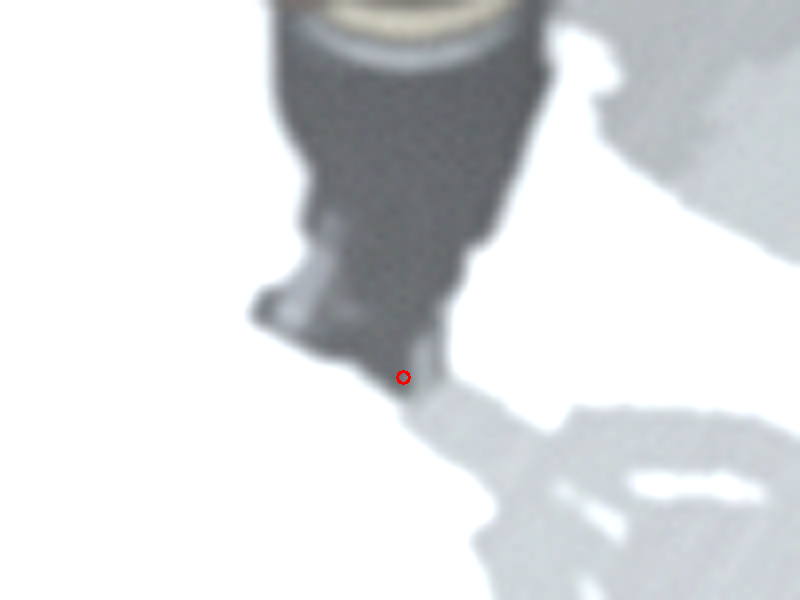

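The tip now just meets its shadow at bench level. One more small step should confirm contact.

{"op": "send_rows", "data": {"rows": "0 0 0 0 0 1 -1;0 0 0 0 0 2 -1;0 0 0 0 0 2 -1"}}

```text
time: 10.68
eef_pos: [0.6711, -0.1069, -0.0168]
tcp_rot: [-0.0, 1.0, 0.0, -0.0]
contact_force: [0.1, -0.1, 0.1]
opening: 0.003
finger_force: 0.0
```

{"op": "send_rows", "data": {"rows": "0 0 0 0 0 1 -1;0 0 0 0 0 2 -1;0 0 0 0 0 2 -1"}}

```text
time: 11.05
eef_pos: [0.6713, -0.107, -0.0178]
tcp_rot: [-0.0, 1.0, -0.0, -0.0]
contact_force: [-2.1, 0.1, 5.6]
opening: 0.001
finger_force: 2.5
```

Contact came at reading -17 mm, where the shut tips should be 22 mm ahead of the TCP. So the z reading is about 39 mm too low, and tip height is the reading plus 17 mm, which agrees with the earlier views. I'll use that from here and take the nearer post at (0.645, 0.048).

{"op": "send_rows", "data": {"rows": "0 0 0 0 0 -50 0;0 0 0 0 0 -110 0;0 0 0 0 0 -165 0;0 0 0 10 50 -198 0;0 0 0 20 100 -198 0;0 0 0 26 155 -198 0;0 0 0 26 155 -198 0;0 0 0 26 155 -198 0"}}

```text
time: 12.05
eef_pos: [0.6451, 0.0479, 0.1791]
tcp_rot: [-0.001, 1.0, -0.0, 0.0]
contact_force: [-0.1, -0.5, 0.3]
opening: 0.5
finger_force: 0.0
```

Run:
```python
from h import *
p=ctrl.read_camera("scene");q=np.array(ctrl.get_state()["eef_pos"]);print(q,(np.array([.6451,.0484,.119])-q)*1000)
```

```text
[0.64521715 0.04727609 0.17911326] [ -0.11714884   1.12391342 -60.11326267]
```

{"op": "send_rows", "data": {"rows": "0 0 0 0 1 15 0;0 0 0 0 1 35 0;0 0 0 0 1 50 0;0 0 0 0 1 58 0;0 0 0 0 1 58 -1;0 0 0 0 1 58 -1;0 0 0 0 1 58 -1;0 0 0 0 1 58 -1"}}

```text
time: 13.1
eef_pos: [0.6454, 0.0486, 0.1215]
tcp_rot: [-0.0, 1.0, -0.0, 0.001]
contact_force: [1.8, -2.6, -3.3]
opening: 0.182
finger_force: 22.7
```

Run:
```python
from h import *
p=ctrl.read_camera("top");s=ctrl.get_state();q=s["eef_pos"];C=np.array([.5955,.1631]);d=q[:2]-C;a0=np.degrees(np.arctan2(d[1],d[0]));print(q,np.hypot(*d),a0,s["opening"],s["finger_force"])
o,_=blob(p,"orange",(217,140),20,.175);d2=o[:2]-C;print(o,np.hypot(*d2),np.degrees(np.arctan2(d2[1],d2[0])))
for r in [.125]:
  for k in range(1,25):
    t=np.radians(-66.6-7.5*k);n=C+r*np.array([np.cos(t),np.sin(t)])-[.6451,.0484]; print(k,np.round([-n[0]*1000,n[1]*1000],0))
```

```text
[0.64541583 0.04857072 0.12151203] 0.12493416569898487 -66.45075977710223 0.1786201125481193 22.73492395877838
[0.70315641 0.15489667 0.175     ] 0.10796850422709038 -4.357473151738766
1 [15. -6.]
2 [31. -9.]
3 [ 48. -10.]
4 [64. -9.]
5 [80. -7.]
6 [96. -2.]
7 [110.   5.]
8 [124.  14.]
9 [137.  25.]
10 [148.  37.]
11 [157.  51.]
12 [164.  65.]
13 [170.  80.]
14 [173.  96.]
15 [175. 113.]
16 [174. 129.]
17 [171. 145.]
18 [166. 161.]
19 [159. 175.]
20 [150. 189.]
21 [139. 202.]
22 [127. 213.]
23 [114. 222.]
24 [ 99. 229.]
```

The post is gripped (opening 0.18 is 16 mm). Now turning clockwise in 7.5° steps.

{"op": "send_rows", "data": {"rows": "0 0 0 15 -6 0 -1;0 0 0 31 -9 0 -1;0 0 0 48 -10 0 -1;0 0 0 64 -9 0 -1;0 0 0 80 -7 0 -1;0 0 0 96 -2 0 -1;0 0 0 110 5 0 -1;0 0 0 124 14 0 -1"}}

```text
time: 14.15
eef_pos: [0.5186, 0.0589, 0.1214]
tcp_rot: [-0.001, 1.0, -0.005, -0.003]
contact_force: [-6.6, -16.4, 2.0]
opening: 0.179
finger_force: 19.6
```

{"op": "send_rows", "data": {"rows": "0 0 0 13 11 0 -1;0 0 0 24 23 0 -1;0 0 0 33 37 0 -1;0 0 0 40 51 0 -1;0 0 0 46 66 0 -1;0 0 0 49 82 0 -1;0 0 0 51 99 0 -1;0 0 0 50 115 0 -1"}}

```text
time: 15.15
eef_pos: [0.4564, 0.179, 0.1208]
tcp_rot: [-0.0, 1.0, -0.001, -0.02]
contact_force: [-40.6, -0.4, 24.4]
opening: 0.097
finger_force: 28.8
```

{"op": "send_rows", "data": {"rows": "0 0 0 -3 16 0 -1;0 0 0 -8 32 0 -1;0 0 0 -15 46 0 -1;0 0 0 -24 60 0 -1;0 0 0 -35 73 0 -1;0 0 0 -47 84 0 -1;0 0 0 -60 93 0 -1;0 0 0 -60 93 0 -1"}}

```text
time: 16.15
eef_pos: [0.5314, 0.272, 0.1223]
tcp_rot: [-0.001, 1.0, 0.001, 0.0]
contact_force: [0.1, -0.2, 1.0]
opening: 0.002
finger_force: 0.0
```

Run:
```python
from h import *
p=ctrl.read_camera("scene");s=ctrl.get_state();q=s["eef_pos"];C=np.array([.5955,.1631]);d=q[:2]-C;a0=np.degrees(np.arctan2(d[1],d[0]));print(q,np.hypot(*d),a0,s["opening"],s["finger_force"],s["contact_force"])
o,i=blob(p,"orange",(250,185),50,.17);d2=o[:2]-C;print(o,i,np.hypot(*d2),np.degrees(np.arctan2(d2[1],d2[0])))
t=np.radians(114.3);n=C+.125*np.array([np.cos(t),np.sin(t)])-q[:2];print(np.round([-n[0]*1000,n[1]*1000]))
```

```text
[0.53108183 0.27153235 0.12225086] 0.12612405053964912 120.71396607635141 -0.002665619088308784 0.0 [ 0.69764911 -0.36080014  0.38940596]
[nan nan nan] (np.float64(nan), np.float64(nan), np.int64(0)) nan nan
[-13.   5.]h.py:20: RuntimeWarning: Mean of empty slice.
  u,v=xx[m].mean(),yy[m].mean();return pix2plane(pic,u,v,z),(u,v,m.sum())
  ret = ret.dtype.type(ret / rcount)
```

The post slipped out partway, with about 40 N outward force. I'll raise, clear the view and measure again.

{"op": "send_rows", "data": {"rows": "0 0 0 0 0 -35 -1;0 0 0 0 0 -75 -1;0 0 0 0 -60 -75 0;0 0 0 0 -120 -75 0;0 0 0 0 -180 -75 0;0 0 0 0 -240 -75 0;0 0 0 0 -300 -75 0;0 0 0 0 -360 -75 0"}}

```text
time: 17.2
eef_pos: [0.5305, -0.091, 0.1973]
tcp_rot: [-0.0, 1.0, -0.0, 0.001]
contact_force: [0.5, -0.9, 0.1]
opening: 0.496
finger_force: 0.0
```

Run:
```python
from h import *
p=ctrl.read_camera("top");save(p,"t5");s=ctrl.get_state();print(s["eef_pos"],s["time"])
C=np.array([.5955,.1631])
hsv=cv2.cvtColor(p["color"],cv2.COLOR_RGB2HSV).astype(int)
for n in("orange","blue","green"):
    try:
        w,i=blob(p,n,(208,188),68,.175,170);d=w[:2]-C;print(n,w.round(3),np.round(i,1),np.hypot(*d).round(4),np.degrees(np.arctan2(d[1],d[0])).round(1))
    except Exception as e: print(e)
find(p,["horn_orange","horn_blue","horn_green","carton"])
cv2.imwrite("pics/t5c.png",cv2.resize(p["color"][90:300,80:360],(800,600),interpolation=cv2.INTER_CUBIC)[:,:,::-1])
```

```text
[ 0.53063584 -0.0977182   0.19748912] 17.25
orange [0.508 0.181 0.175] [196.  221.5  39. ] 0.0897 168.6
blue [0.666 0.245 0.175] [174.7 153.4 143. ] 0.1079 49.2
green [0.699 0.163 0.175] [210.6 141.8 375. ] 0.1037 0.0
horn_orange 0.78 [0.484 0.176 0.133] [200. 235.]
horn_blue 0.75 [0.665 0.242 0.134] [180. 160.]
horn_green 0.6 [0.623 0.062 0.134] [252. 180.]
carton 0.68 [0.444 0.377 0.076] [121. 249.]
```

Run:
```python
from h import *
p=ctrl.read_camera("top")
C=np.array([.5955,.1631])
def P(a,r,z): return proj(p,[C[0]+r*np.cos(np.radians(a)),C[1]+r*np.sin(np.radians(a)),z])
c=cv2.cvtColor(p["color"],cv2.COLOR_RGB2HSV).astype(int)
yy,xx=np.mgrid[:384,:512];ang=[]
for n,off,hr in(("orange",0,(0,17)),("blue",240,(100,130)),("green",120,(50,80))):
    u,v=P(170+off,.108,.175);m=(np.hypot(xx-u,yy-v)<13)&(c[...,0]>=hr[0])&(c[...,0]<=hr[1])&(c[...,1]>140)
    k,l,st,ce=cv2.connectedComponentsWithStats(m.astype(np.uint8));j=1+np.argmax(st[1:,4]);x,y,w,h,A=st[j]
    W=pix2plane(p,*ce[j],.174);d=W[:2]-C;a=np.degrees(np.arctan2(d[1],d[0]));print(n,(round(u),round(v)),st[j],ce[j].round(1),np.hypot(*d).round(4),a.round(1),"orange eq",((a-off)%360).round(1))
cv2.imwrite("pics/t6.png",cv2.resize(p["color"][120:280,130:300],(637,600),interpolation=cv2.INTER_CUBIC)[:,:,::-1])
```

```text
orange (195, 230) [187 222  14  15 165] [193.4 228.8] 0.1069 168.1 orange eq 168.1
blue (174, 154) [168 147  14  14 154] [174.8 153.2] 0.1086 48.9 orange eq 168.9
green (252, 171) [246 166  12  13 134] [251.6 171.9] 0.1068 -70.8 orange eq 169.2
```

View pics/t6.png

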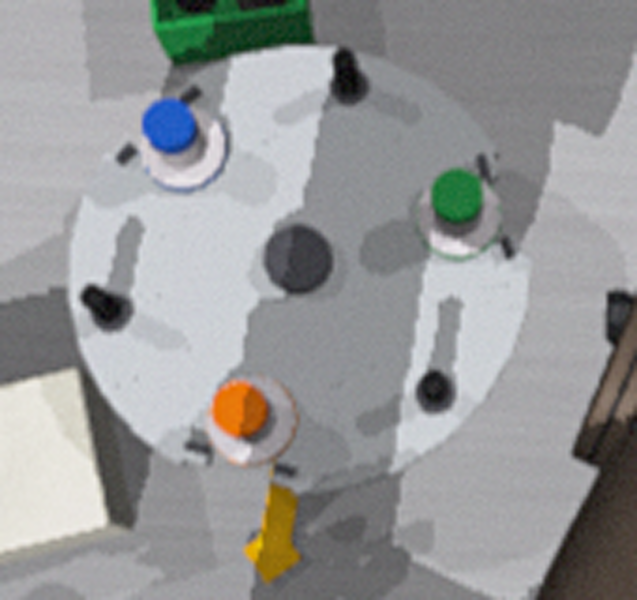

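All three horns hang upright: orange at crop (240,408), blue (168,125), green (457,195), with the pointer at (270,540). Three blobs agree on orange at 168.7°, so about 5.5° counter-clockwise remains. I'll grip the post at (0.513, 0.069) and nudge it.

{"op": "send_rows", "data": {"rows": "0 0 0 9 55 0 0;0 0 0 18 110 0 0;0 0 0 18 160 0 0;0 0 0 18 167 0 0;0 0 0 18 167 0 0"}}

```text
time: 18.12
eef_pos: [0.5127, 0.0792, 0.1965]
tcp_rot: [-0.002, 1.0, -0.0, 0.0]
contact_force: [-0.2, 0.8, -0.8]
opening: 0.496
finger_force: 0.0
```

Run:
```python
from h import *
q=ctrl.get_state()["eef_pos"];print(q,(np.array([.513,.0692,.121])-q)*1000)
```

```text
[0.51270288 0.07916176 0.19647387] [  0.29712173  -9.96176052 -75.47387398]
```

{"op": "send_rows", "data": {"rows": "0 0 0 0 -10 0 0;0 0 0 0 -10 25 0;0 0 0 0 -10 50 0;0 0 0 0 -10 70 0;0 0 0 0 -10 74 0;0 0 0 0 -10 74 -1;0 0 0 0 -10 74 -1;0 0 0 0 -10 74 -1"}}

```text
time: 19.12
eef_pos: [0.5145, 0.0682, 0.1235]
tcp_rot: [-0.0, 1.0, 0.0, 0.002]
contact_force: [3.9, 2.7, -2.5]
opening: 0.174
finger_force: 21.7
```

```bash
cat > ang.py <<'E'
from h import *
def go(guess=172,C=np.array([.5955,.1631])):
    p=ctrl.read_camera("top");s=ctrl.get_state();print(s["time"],s["eef_pos"].round(4),s["opening"],s["contact_force"].round(1))
    d=s["eef_pos"][:2]-C;print("tcp ang",np.degrees(np.arctan2(d[1],d[0]))%360,np.hypot(*d))
    c=cv2.cvtColor(p["color"],cv2.COLOR_RGB2HSV).astype(int);yy,xx=np.mgrid[:384,:512]
    for n,off,hr in(("orange",0,(0,17)),("blue",240,(100,130)),("green",120,(50,80))):
        t=np.radians(guess+off);u,v=proj(p,[C[0]+.108*np.cos(t),C[1]+.108*np.sin(t),.175]);m=(np.hypot(xx-u,yy-v)<13)&(c[...,0]>=hr[0])&(c[...,0]<=hr[1])&(c[...,1]>140)
        k,l,st,ce=cv2.connectedComponentsWithStats(m.astype(np.uint8))
        if k<2: print(n,"none");continue
        j=1+np.argmax(st[1:,4]);W=pix2plane(p,*ce[j],.174);d=W[:2]-C;a=np.degrees(np.arctan2(d[1],d[0]));print(n,st[j][4],W.round(4),np.hypot(*d).round(4),"eq",((a-off)%360).round(1))
E
python3 -c "from ang import *;go()"
```

```text
19.175 [0.5145 0.0683 0.1235] 0.17590698398140672 [ 3.5  2.6 -2.7]
tcp ang 229.49005318152405 0.12474554073950413
orange 125 [0.4913 0.1876 0.174 ] 0.107 eq 166.8
blue 157 [0.6662 0.2454 0.174 ] 0.1085 eq 169.3
green 139 [0.6318 0.0628 0.174 ] 0.1067 eq 169.9
```

{"op": "send_rows", "data": {"rows": "0 0 0 -4 -3 0 -1;0 0 0 -8 -7 0 -1;0 0 0 -8 -7 0 -1;0 0 0 -8 -7 0 -1;0 0 0 -8 -7 0 -0.2;0 0 0 -8 -7 0 -0.2;0 0 0 -8 -7 0 -0.2;0 0 0 -8 -7 -20 -0.2"}}

```text
time: 20.18
eef_pos: [0.5194, 0.0608, 0.1407]
tcp_rot: [-0.0, 1.0, -0.0, -0.002]
contact_force: [-0.0, -0.0, 0.5]
opening: 0.398
finger_force: 0.0
```

{"op": "send_rows", "data": {"rows": "0 0 0 0 0 -40 0;0 0 0 0 0 -58 0.4;0 0 0 0 -50 -58 0.7;0 0 0 0 -100 -58 0.7;0 0 0 0 -150 -58 0.7;0 0 0 0 -150 -58 0.7;0 0 0 0 -150 -58 0.7;0 0 0 0 -150 -58 0.7"}}

```text
time: 21.18
eef_pos: [0.521, -0.0879, 0.2001]
tcp_rot: [-0.001, 1.0, 0.0, -0.0]
contact_force: [-0.1, -0.0, -0.1]
opening: 0.848
finger_force: 0.0
```

```bash
python3 -c "from ang import *;go(174)"
```

```text
21.225 [ 0.5211 -0.0878  0.2002] 0.8457863648744005 [-0.4  0.1  0.3]
tcp ang 253.4781677205642 0.2617276584594621
orange 166 [0.4891 0.1746 0.174 ] 0.1071 eq 173.9
blue 156 [0.6588 0.2513 0.174 ] 0.1086 eq 174.3
green 143 [0.6403 0.0662 0.174 ] 0.1067 eq 174.8
```

Orange is at 174.3°, in line with the pointer. I'll leave it hands-off a moment while approaching to grasp its neck.

{"op": "send_rows", "data": {"rows": "0 0 0 0 0 0 0.8;0 0 0 10 40 0 0.8;0 0 0 16 90 0 0.8;0 0 0 24 140 0 0.8;0 0 0 32 190 0 0.8;0 0 0 32 240 0 0.8;0 0 0 32 262 0 0.8;0 0 0 32 262 0 0.8"}}

```text
time: 22.22
eef_pos: [0.4885, 0.1746, 0.2004]
tcp_rot: [-0.002, 1.0, -0.0, -0.0]
contact_force: [-0.4, 1.1, -0.0]
opening: 0.899
finger_force: 0.0
```

{"op": "send_rows", "data": {"rows": "0 0 0 0 0 0 0.8;0 0 0 0 0 0 0.8"}}

```text
time: 22.48
eef_pos: [0.4891, 0.1721, 0.2004]
tcp_rot: [0.0, 1.0, -0.0, -0.0]
contact_force: [0.1, 0.5, 0.1]
opening: 0.902
finger_force: 0.0
```

Run:
```python
from h import *
q=ctrl.get_state()["eef_pos"];print(q,(np.array([.4885,.1745,.122])-q)*1000)
p=ctrl.read_camera("scene")
c=cv2.cvtColor(p["color"],cv2.COLOR_RGB2HSV).astype(int);u,v=proj(p,[.4885,.1745,.165]);yy,xx=np.mgrid[:384,:512]
m=(np.hypot(xx-u,yy-v)<12)&(c[...,0]<17)&(c[...,1]>130);print(u,v,m.sum(),xx[m].mean(),yy[m].mean(),pix2plane(p,xx[m].mean(),yy[m].mean(),.17))
```

```text
[0.489068   0.17207452 0.2003787 ] [ -0.56800275   2.42547709 -78.37869958]
247.7738296205655 147.01516770470005 52 248.19230769230768 146.0 [0.49076089 0.17314672 0.17      ]
```

{"op": "send_rows", "data": {"rows": "0 0 0 0 2 15 0.8;0 0 0 0 2 40 0.8;0 0 0 0 2 62 0.8;0 0 0 0 2 74 0.8;0 0 0 0 2 77 0.8;0 0 0 0 2 77 0;0 0 0 0 2 77 -0.3;0 0 0 0 2 77 -1", "grip_force": 45}}

```text
time: 23.52
eef_pos: [0.4898, 0.1749, 0.1247]
tcp_rot: [-0.0, 1.0, -0.0, 0.001]
contact_force: [-0.3, -0.8, 2.9]
opening: 0.359
finger_force: 44.9
```

{"op": "send_rows", "data": {"rows": "0 0 0 0 0 0 -1;0 0 0 0 0 0 -1;0 0 0 0 0 0 -1"}}

```text
time: 23.9
eef_pos: [0.4898, 0.175, 0.1246]
tcp_rot: [-0.0, 1.0, 0.0, 0.001]
contact_force: [-0.6, -0.9, 5.5]
opening: 0.358
finger_force: 45.1
```

Gripped: opening 0.36, force 45 N. Lifting straight up.

{"op": "send_rows", "data": {"rows": "0 0 0 0 0 -10 -1;0 0 0 0 0 -28 -1;0 0 0 0 0 -48 -1;0 0 0 0 0 -70 -1;0 0 0 0 0 -92 -1;0 0 0 0 0 -114 -1;0 0 0 0 0 -132 -1;0 0 0 0 0 -145 -1"}}

```text
time: 24.9
eef_pos: [0.489, 0.175, 0.2697]
tcp_rot: [-0.0, 1.0, 0.0, 0.0]
contact_force: [0.3, 0.1, -3.1]
opening: 0.358
finger_force: 44.7
```

Run:
```python
from h import *
p=ctrl.read_camera("scene");save(p,"s7");s=ctrl.get_state();print(s["time"],s["eef_pos"],s["opening"],s["contact_force"],s["qpos"])
find(p,["horn_orange","horn_blue","horn_green","tray_in"])
c=cv2.cvtColor(p["color"],cv2.COLOR_RGB2HSV).astype(int);q=s["eef_pos"]
yy,xx=np.mgrid[:384,:512]
m=(c[...,0]<17)&(c[...,1]>130)&(np.hypot(xx-248,yy-130)<60);print(m.sum(),xx[m].min(),xx[m].max(),yy[m].min(),yy[m].max())
for dz in(0,.075,.13): print(dz,proj(p,[q[0],q[1],q[2]-.1246+.045+dz]))
# tray outline at rim
p=ctrl.read_camera("top")
g=cv2.cvtColor(p["color"],cv2.COLOR_RGB2HSV).astype(int);m=((g[...,0]>45)&(g[...,0]<80)&(g[...,1]>150)&(xx>350)&(yy>200)).astype(np.uint8)
cs,_=cv2.findContours(m,0,2);k=max(cs,key=cv2.contourArea);r=cv2.minAreaRect(k);b=cv2.boxPoints(r);W=np.array([pix2plane(p,*x,.04) for x in b]);print(r,W.round(3).tolist(),W.mean(0))
```

```text
24.95 [0.48977166 0.17512719 0.27141927] 0.35922527254621894 [ 1.61783465  0.06223433 -0.55005865] [ 1.48137419e-01 -1.03075061e-01  1.88898670e+00  7.93859251e-05
  1.35220245e+00 -1.42344059e+00]
horn_orange 0.73 [0.502 0.164 0.264] [250. 119.]
horn_orange 0.25 [0.596 0.14  0.118] [274. 180.]
horn_blue 0.56 [0.669 0.239 0.139] [315. 164.]
horn_green 0.76 [0.652 0.049 0.131] [275. 202.]
horn_green 0.22 [0.598 0.143 0.121] [275. 178.]
tray_in 0.58 [ 0.485 -0.337  0.007] [119. 313.]
tray_in 0.26 [0.598 0.144 0.119] [275. 179.]
45 249 254 94 102
0 (np.float64(248.3427380804607), np.float64(138.96933383866315))
0.075 (np.float64(248.55326818367115), np.float64(114.8706523997323))
0.13 (np.float64(248.72113967810526), np.float64(95.65496017637022))
((397.8620910644531, 248.15518188476562), (64.06488800048828, 63.87919235229492), 68.19859313964844) [[0.527, -0.215, 0.04], [0.599, -0.372, 0.04], [0.446, -0.427, 0.04], [0.379, -0.274, 0.04]] [ 0.48772925 -0.32214923  0.04      ]
```

The horn is lifted clear and the other two still hang. Carrying it to the tray at (0.487, -0.336).

{"op": "send_rows", "data": {"rows": "0 0 0 0 -15 0 -1;0 0 0 0 -45 0 -1;0 0 0 0 -85 0 -1;0 0 0 0 -130 0 -1;0 0 0 0 -175 0 -1;0 0 0 0 -220 0 -1;0 0 0 0 -265 0 -1;0 0 0 0 -310 0 -1"}}

```text
time: 26.2
eef_pos: [0.4884, -0.1373, 0.268]
tcp_rot: [-0.0, 1.0, -0.0, -0.0]
contact_force: [0.7, -0.5, -2.3]
opening: 0.36
finger_force: 45.0
```

{"op": "send_rows", "data": {"rows": "0 0 0 0 -45 0 -1;0 0 0 0 -90 0 -1;0 0 0 0 -130 0 -1;0 0 0 0 -165 0 -1;0 0 0 0 -190 0 -1;0 0 0 2 -201 0 -1;0 0 0 2 -201 0 -1;0 0 0 2 -201 0 -1"}}

```text
time: 27.2
eef_pos: [0.4875, -0.335, 0.2684]
tcp_rot: [-0.001, 1.0, 0.0, 0.0]
contact_force: [-0.5, -0.3, -3.2]
opening: 0.363
finger_force: 45.1
```

Run:
```python
from h import *
s=ctrl.get_state();q=s["eef_pos"];print(s["time"],q,s["opening"],s["contact_force"],R.from_quat(s["tcp_rot"]).as_rotvec(),(np.array([.487,-.336,.0846])-q)*1000)
```

```text
27.2 [ 0.48748472 -0.33501937  0.26844209] 0.3634748073441387 [-0.46678072 -0.27558714 -3.22741582] [-2.73446098e-03  3.14158305e+00  9.96428960e-04] [  -0.48472372   -0.98063327 -183.84209382]
```

{"op": "send_rows", "data": {"rows": "0 0 0 0 0 15 -1;0 0 0 0 0 45 -1;0 0 0 0 0 80 -1;0 0 0 0 0 115 -1;0 0 0 0 0 145 -1;0 0 0 0 0 165 -1;0 0 0 0 0 174 -1;0 0 0 0 0 174 -1"}}

```text
time: 28.2
eef_pos: [0.4874, -0.3359, 0.0943]
tcp_rot: [-0.0, 1.0, 0.0, -0.0]
contact_force: [-0.1, -0.3, -2.4]
opening: 0.362
finger_force: 45.1
```

{"op": "send_rows", "data": {"rows": "0 0 0 0 0 1 -1;0 0 0 0 0 3 -1;0 0 0 0 0 5 -1;0 0 0 0 0 6 -1;0 0 0 0 0 6 -1"}}

```text
time: 28.82
eef_pos: [0.4873, -0.336, 0.0883]
tcp_rot: [-0.0, 1.0, 0.0, -0.0]
contact_force: [-0.1, 1.1, -2.4]
opening: 0.363
finger_force: 45.1
```

{"op": "send_rows", "data": {"rows": "0 0 0 0 0 1 -1;0 0 0 0 0 2 -1;0 0 0 0 0 2 -1"}}

```text
time: 29.2
eef_pos: [0.4873, -0.336, 0.0863]
tcp_rot: [-0.0, 1.0, 0.0, -0.0]
contact_force: [-1.2, -0.2, -2.4]
opening: 0.363
finger_force: 45.1
```

{"op": "send_rows", "data": {"rows": "0 0 0 0 0 1 -1;0 0 0 0 0 2 -1;0 0 0 0 0 2 -1"}}

```text
time: 29.58
eef_pos: [0.4874, -0.3361, 0.0847]
tcp_rot: [-0.0, 1.0, -0.0, 0.0]
contact_force: [-0.3, -0.2, -1.7]
opening: 0.361
finger_force: 45.4
```

{"op": "send_rows", "data": {"rows": "0 0 0 0 0 1 -1;0 0 0 0 0 1.5 -1;0 0 0 0 0 1.5 -1"}}

```text
time: 29.95
eef_pos: [0.4878, -0.3363, 0.0847]
tcp_rot: [-0.0, 1.0, -0.0, 0.0]
contact_force: [-1.7, 2.7, 4.6]
opening: 0.364
finger_force: 46.0
```

Contact on the tray floor (+4.6 N, height as predicted). Releasing, then withdrawing straight up.

{"op": "send_rows", "data": {"rows": "0 0 0 0 0 0 -0.15;0 0 0 0 0 0 0;0 0 0 0 0 0 0.3;0 0 0 0 0 0 0.6;0 0 0 0 0 0 0.6;0 0 0 0 0 -10 0.6;0 0 0 0 0 -30 0.6;0 0 0 0 0 -60 0.6"}}

```text
time: 30.95
eef_pos: [0.4872, -0.3359, 0.1442]
tcp_rot: [-0.0, 1.0, 0.0, -0.0]
contact_force: [0.4, -0.3, 0.0]
opening: 0.801
finger_force: 0.0
```

{"op": "send_rows", "data": {"rows": "0 0 0 0 0 -50 0.6;0 0 0 0 0 -100 0.6;0 0 0 0 60 -110 0.6;0 0 0 0 120 -110 0.6;0 0 0 0 170 -110 0.6;0 0 0 0 170 -110 0.6;0 0 0 0 170 -110 0.6;0 0 0 0 170 -110 0.6"}}

```text
time: 31.95
eef_pos: [0.4873, -0.1672, 0.2535]
tcp_rot: [0.0, 1.0, -0.0, 0.0]
contact_force: [-0.5, -0.9, 0.1]
opening: 0.8
finger_force: 0.0
```

```bash
python3 - <<'E'
from h import *
s=ctrl.get_state();print(s["time"],s["eef_pos"],s["contact_force"])
yy,xx=np.mgrid[:384,:512]
for cam in("top","scene"):
    p=ctrl.read_camera(cam);print(cam);find(p,["horn_orange","horn_blue","horn_green","carton"],1)
    c=cv2.cvtColor(p["color"],cv2.COLOR_RGB2HSV).astype(int);u,v=proj(p,[.487,-.336,.135])
    m=(np.hypot(xx-u,yy-v)<14)&(c[...,0]<14)&(c[...,1]>150);m[int(v)+9:]=0
    print("expected top",u,v,"orange",m.sum(),xx[m].mean(),yy[m].mean(),pix2plane(p,xx[m].mean(),yy[m].mean(),.135))
E
python3 -c "from ang import *;go(174)"
```

```text
31.95 [ 0.48734253 -0.16724562  0.25346128] [-0.45807701 -0.86318143  0.12593144]
top
horn_orange 0.46 [ 0.483 -0.322  0.108] [408. 247.]
horn_blue 0.71 [0.656 0.244 0.139] [178. 162.]
horn_green 0.66 [0.632 0.066 0.133] [250. 176.]
carton 0.6 [0.445 0.377 0.073] [121. 249.]
expected top 418.6818534642682 244.33159323477892 orange 29 413.7586206896552 245.13793103448276 [ 0.48451952 -0.32441731  0.135     ]
scene
horn_orange 0.73 [ 0.503 -0.342  0.092] [114. 296.]
horn_blue 0.6 [0.672 0.234 0.139] [315. 166.]
horn_green 0.93 [0.653 0.049 0.128] [275. 203.]
carton 0.34 [0.672 0.239 0.139] [315. 165.]
expected top 106.36357940765936 277.58772615996145 orange 171 106.88888888888889 279.2573099415205 [ 0.49104099 -0.33816497  0.135     ]
32.5 [ 0.4872 -0.1661  0.2529] 0.8001780616824747 [-0.5  0.3 -0.7]
tcp ang 251.7908621004384 0.3465481770688567
orange none
blue 155 [0.6596 0.2511 0.174 ] 0.1088 eq 173.9
green 140 [0.6397 0.066  0.174 ] 0.1067 eq 174.5
```

The horn stands upright with its top where predicted. Blue and green still hang, and the carton hasn't moved.

```bash
python3 -c "from plant import ctrl;print(ctrl.sign_off())"
```

```text
the job is handed in; nothing more can be done
None
```

The orange horn was lined up with the pointer, left hanging untouched, then lifted off and stood upright in the green tray; blue and green still hang, the carton is unmoved, and the job was handed in at 32.5 s. On the first turn the hand slipped off its post at about 47 N wrist force, so if that was the gripper's body pressing, it may exceed the 40 N limit.

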